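# Unlock the tool chest with its number wheels

## Robot

A 7-joint arm with a two-finger parallel gripper is mounted at the origin on a cart in front of the work surface, level with it; the furniture and walls round the work are solid. World frame = base frame: x ahead of the robot, y to its left, z up, the work surface at z = 0. Lengths are in mm, angles in rad, forces in N, time in s.
With the tool pointing down it reaches from about 350 to 900 mm from the base axis. Payload 7.2 kg.
Tool frame: the origin (TCP) lies on the front face of the gripper's body, between the roots of the fingers; the fingertips stand 73 mm ahead of it and the grasp point (between the pads) lies robot.grip_point_offset ahead of it (robot.grip_point_offset is the distance from the TCP to the grasp point, in mm); z points along the fingers, y is the line along which they close (so a half turn about z gives the same grasp; the last joint's range is limited). The gripper opens to 85 mm and grips with 20 to 120 N. Pads are 22 mm wide; open, the fingers measure 114 mm over their backs; the gripper's body (76 mm by 85 mm) begins 54 mm behind the grasp point. The pads swing forward as they close: fully open they stand 13 mm farther back than shut.
Start: joints at [1.262, 0.411, -0.013, 1.596, 0.006, 1.134, -0.082], TCP at [149.037, -606.971, 303.897] pointing down, gripper open.
Joint ranges: [-2.95, 2.95], [-0.29, 1.99], [-1.47, 1.44], [0.14, 2.54], [-1.03, 4.17], [0.13, 1.85], [-2.86, 2.86]. Speed limits (rad/s): [2.39, 2.39, 3.01, 3.01, 3.14, 3.14, 3.14].

## Interface

Orientations are given as a rotation vector (axis times angle).
In Python, from plant import robot gives the robot as it stands. Calls block until the motion is done:
- robot.reach(position, orientation): joint-space move of the TCP to a pose.
- robot.move_straight(position, frame=None, speed=150, max_force=None): straight line of the TCP; frame=None keeps the orientation; speed is the mean speed in mm/s. With max_force (N) it stops when the force on the tool has changed by that much, and returns True; else False.
- robot.move_j(angles): joint-space move.
- robot.ungrasp() and robot.grasp(f_grip=None): open the fingers fully, or close them until they stop; f_grip is the grip in N (None keeps the last).
- robot.hold(seconds).
- robot.solve_ik(position, orientation): joint angles nearest the present ones, or None.
- robot.read_state(): the state.
- robot.snapshot(name): name is "scene" or "side" or "wrist"; returns the picture (384x512x3 uint8, red, green, blue); there is no depth.
- robot.get_calibration(name): a dict with "mtx" (3x3 intrinsics, pixels), "k1" (the pictures are not rectified: a ray, as slopes to the right and down, at radius r is drawn at 1 + k1 r^2 times it, then the intrinsics apply), "world_to_cam" (4x4, takes a point from world to camera coordinates). Camera axes: x right, y down, z forward; pixel columns grow to the right and rows downward; lengths in mm; the calibration is good to about 2 mm. A picture is of the moment at which its call begins: read the wrist's pose just before it. get_calibration takes no time and is no camera call; for the wrist camera it gives the pose at the moment of the call.
A pose or a line that the arm cannot do raises robot.Unreachable and nothing moves.
- robot.close_job(): hands the job in; it is judged then, once.
The state is a dict: "time_s": time; "joint_positions": joint angles; "qvel": joint speeds; "joint_efforts": joint torques, N m; "position": TCP position; "eef_rot": TCP orientation; "wrist_force": force on the tool from outside, world axes, zero at the start; "moment": the same for the moment, N m; "finger_gap": finger opening in mm; "finger_force": force on a finger pad.
Only numpy, scipy, OpenCV 4.12 (cv2) and the standard library are available. Lean on these libraries where they do the work, as an engineer would, in place of code of your own. Each camera call takes 0.05 s, during which the arm holds its last target. There are 200 camera calls.

## Task

Unlock the tool chest: roll its three number wheels until 4, 7, 2 (left to right as seen from the robot's side) face straight up, then draw the bolt fully out to the right by its upright knob, leave it drawn and let go. Leave the tools lying on and around the chest where they are.

Things in the scene. Friction and masses are not known exactly. Their poses are not given: they have to be found in the camera images.
- tool_chest: fixed wooden tool chest, number lock on its front board. Origin on the table below the middle wheel's centre; x from the lock back to the box, y along the axle to the left, z up. Lid: front edge 70 mm behind the axle, top at z 117 mm, bar handle to z 158 mm at x 150 mm. End cheeks at y +-109 mm (14 mm thick) reach z 94 mm, their brass index pins z 104 mm. Board 300 mm wide.
- wheel_left (a joint): turn of the left wheel, rad, unlimited; figure on top = value / 0.62832 rounded, modulo 10; it must be 4. Rolling its top away from the robot's side (to the box) raises the value, one figure per 36 degrees. A sprung roller below makes it click from flat to flat and pulls it to within about 6 degrees of the nearest figure (it can hang if left just half-way); 0.25 N m to turn.
- left_axle (a point): fixed centre of the left wheel, 76 mm above the table. Wheels: ten-sided, wood, 84 mm across flats, 28 mm wide, flat side faces (hub plate 27 mm across, 2.5 mm proud), horizontal axle along the chest's y.
- left_reading (a point): fixed point at the top of the left wheel, 42 mm above its axle: where the centre of the figure that counts belongs
- left_code_flat (a point): centre of the left wheel's flat that bears the figure 4; turns with the wheel
- wheel_mid (a joint): turn of the middle wheel, rad, unlimited; figure on top = value / 0.62832 rounded, modulo 10; it must be 7. Rolling its top away from the robot's side (to the box) raises the value, one figure per 36 degrees. A sprung roller below makes it click from flat to flat and pulls it to within about 6 degrees of the nearest figure (it can hang if left just half-way); 0.25 N m to turn.
- mid_axle (a point): fixed centre of the middle wheel, 76 mm above the table. Wheels stand 60 mm apart centre to centre: 32 mm free gap beside each, also to the cheeks at the ends 28 mm; only the bolt rod (18 mm thick, at axle height) and its keys below run through the gaps.
- mid_reading (a point): fixed point at the top of the middle wheel, 42 mm above its axle: where the centre of the figure that counts belongs
- mid_code_flat (a point): centre of the middle wheel's flat that bears the figure 7; turns with the wheel
- wheel_right (a joint): turn of the right wheel, rad, unlimited; figure on top = value / 0.62832 rounded, modulo 10; it must be 2. Rolling its top away from the robot's side (to the box) raises the value, one figure per 36 degrees. A sprung roller below makes it click from flat to flat and pulls it to within about 6 degrees of the nearest figure (it can hang if left just half-way); 0.25 N m to turn.
- right_axle (a point): fixed centre of the right wheel, 76 mm above the table. Each flat bears one black numeral 0 to 9, 17 mm high, upright as seen from the robot's side; the one that faces straight up counts.
- right_reading (a point): fixed point at the top of the right wheel, 42 mm above its axle: where the centre of the figure that counts belongs
- right_code_flat (a point): centre of the right wheel's flat that bears the figure 2; turns with the wheel
- bolt (a joint): how far the bolt is drawn, m: 0 locked (its left end through the steel hasp eye), 0.036 fully drawn. Slides along the axle to the right (the chest's -y), drag about 3 N, stays where left. Its keys pass a gate in each wheel: it stops after 2 mm unless all three show the code; once drawn it holds the wheels.
- bolt_knob (a point): grip point of the upright round wooden knob, 27 mm thick, at the bolt's right end: 34 mm above the axle line (knob from 8 to 51 mm above it). Moves with the bolt; locked, it is 154 mm right of the middle wheel's centre, 38 mm outside the right cheek.
- sanding_block: cork sanding block 64x112x30 mm lying loose on the chest's lid; origin at the centre of its underside; a bystander
- carpenter_pencil: flat carpenter's pencil 11x181x8 mm lying loose on the lid; a bystander
- chisel: wood chisel 253 mm long lying loose on the table left of the chest; a bystander

How it is judged (in metres and radians):
On the way:
1. all three wheels show the code while the bolt is still locked (distance between left_code_flat and left_reading below 0.008 m and distance between mid_code_flat and mid_reading below 0.008 m and distance between right_code_flat and right_reading below 0.008 m and value of joint bolt below 0.006 m), for 0.2 s.
At the end, for the whole second after the job is handed in: the 4, the 7 and the 2 face straight up (centre of each flat within 8 mm of its reading point), and the bolt is drawn by more than 31 of its 36 mm and at rest (distance between left_code_flat and left_reading below 0.008 m and distance between mid_code_flat and mid_reading below 0.008 m and distance between right_code_flat and right_reading below 0.008 m and value of joint bolt above 0.031 m and velocity of joint bolt between -0.01 and 0.01 m/s); the robot touches nothing.
It fails at once if the sanding block is shifted by more than 30 mm (distance of sanding_block from where it was at the start of the episode above 0.03 m).
It fails at once if the carpenter pencil is shifted by more than 30 mm (distance of carpenter_pencil from where it was at the start of the episode above 0.03 m).
It fails at once if the chisel is shifted by more than 30 mm (distance of chisel from where it was at the start of the episode above 0.03 m).
It also fails if it takes over 72 s, if anything falls off the work surface, if the arm or the gripper's body presses on something with over 40 N, if the wrist force passes 120 N, or if a joint passes its speed limit or range.

## Working session

There is one attempt and no reset: what is moved stays moved. The work goes in short steps, each a Python script; the robot and the scene stay as the last script left them, time stands still between calls to the robot, and variables do not carry over. Pictures are saved under pics/ and viewed, at most 10 in all, crops included, and the job is handed in when it is done.

```bash
ls; mkdir -p pics; python3 - <<'E'
from plant import robot
import cv2, numpy as np
a=robot.snapshot("scene");b=robot.snapshot("side")
np.save('scene0.npy',a)
cv2.imwrite('pics/a.png',cv2.resize(a[:,:,::-1],(800,600),interpolation=cv2.INTER_CUBIC))
cv2.imwrite('pics/b.png',cv2.resize(b[:,:,::-1],(800,600),interpolation=cv2.INTER_CUBIC))
for n in("scene","side","wrist"):
  c=robot.get_calibration(n);print(n,c['mtx'].tolist() if hasattr(c['mtx'],'tolist') else c['mtx'],c['k1'],np.round(c['world_to_cam'],3).tolist())
s=robot.read_state();print(s,robot.grip_point_offset)
E
```

```text
pics
plant.py
scene [[434.69171497372315, 0.0, 251.70384311545934], [0.0, 434.69171497372315, 187.54703544451596], [0.0, 0.0, 1.0]] 0.049792488626153215 [[0.816, -0.579, 0.008, -440.543], [-0.417, -0.597, -0.685, 362.77], [0.401, 0.556, -0.728, 670.224], [0.0, 0.0, 0.0, 1.0]]
side [[448.80068427329405, 0.0, 252.5369166972227], [0.0, 448.80068427329405, 184.0816356356787], [0.0, 0.0, 1.0]] -0.13652271511736078 [[-0.998, -0.053, 0.023, 606.85], [-0.048, 0.553, -0.832, 94.458], [0.031, -0.832, -0.554, 986.907], [0.0, 0.0, 0.0, 1.0]]
wrist [[286.0747922444486, 0.0, 255.15623171156358], [0.0, 286.0747922444486, 194.17317166244297], [0.0, 0.0, 1.0]] -0.06695785315761406 [[0.238, -0.971, -0.001, -624.146], [-0.919, -0.226, 0.322, -40.995], [-0.313, -0.076, -0.947, 381.701], [0.0, 0.0, 0.0, 1.0]]
{'time_s': 0.1, 'joint_positions': array([ 1.26179457,  0.41183947, -0.01270787,  1.59693744,  0.00554377,
        1.13430788, -0.08219145]), 'qvel': array([-2.55402519e-05, -2.28451016e-03,  4.83329584e-04, -2.92379645e-03,
       -4.50814189e-04,  1.88596513e-04,  7.60956260e-04]), 'joint_efforts': array([ 3.31591582e-03, -6.01838207e+01,  6.84680622e-01, -3.00090337e+01,
        1.40457324e-02,  6.30725423e-03,  3.49481468e-05]), 'position': array([ 148.95372059, -606.64738432,  303.13428534]), 'eef_rot': array([-3.11741876e+00, -3.77172193e-01,  3.58281764e-04]), 'wrist_force': array([-0.58762152, -0.08123284, -0.96501139]), 'moment': array([0.02849889, 0.02127799, 0.03368194]), 'finger_force': 0.0, 'finger_gap': 85.33328163486543} 53.900000000000006
```

View pics/a.png

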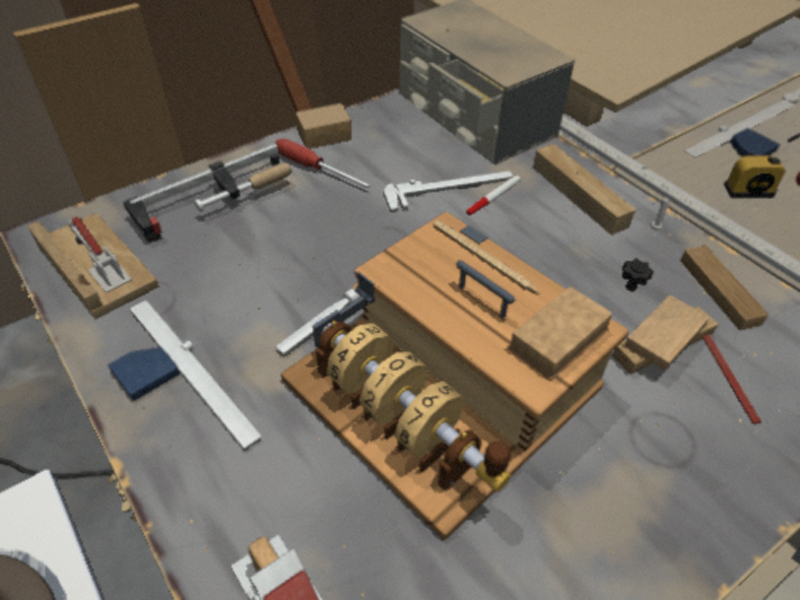

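View pics/b.png

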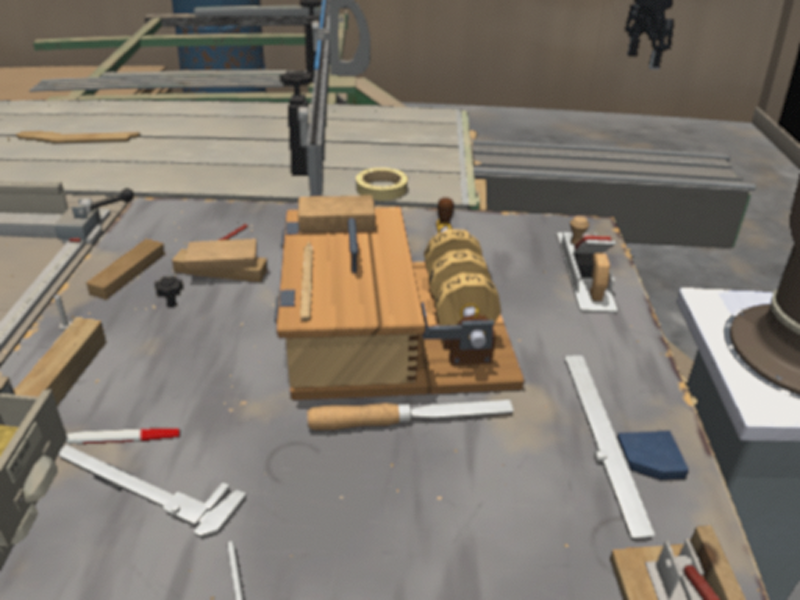

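Scene view: the chest stands centre, its lock facing the robot. Lid front corners are at about (358,275) and (540,418) in the 800x600 picture, and the knob top is at (497,450). The wheels show roughly 3, 0 and 6 near the top. Side view: the knob top is at (446,203), the lid front-left corner at (422,330) and the front-right corner at (402,209).

```bash
cat > h.py <<'E'
from plant import robot
import cv2, numpy as np
from scipy.spatial.transform import Rotation as R
def cal(n):
    c=robot.get_calibration(n); return np.array(c['mtx']),c['k1'],np.array(c['world_to_cam'])
def ray(C,px):
    K,k,T=C
    d=np.array([k,0,0,0,0.])
    u=cv2.undistortPointsIter(np.array([[px]],float),K,d,None,None,(3,100,1e-10))[0,0]
    return -T[:3,:3].T@T[:3,3], T[:3,:3].T@np.array([u[0],u[1],1])
def onz(C,px,z):
    o,d=ray(C,px); return o+d*(z-o[2])/d[2]
def tri(obs):
    A=np.zeros((3,3));b=np.zeros(3)
    for C,p in obs:
        o,d=ray(C,p);d/=np.linalg.norm(d);P=np.eye(3)-np.outer(d,d);A+=P;b+=P@o
    X=np.linalg.solve(A,b); return X
def proj(C,X):
    K,k,T=C
    return cv2.projectPoints(np.atleast_2d(X).astype(float),cv2.Rodrigues(T[:3,:3])[0],T[:3,3],K,np.array([k,0,0,0,0.]))[0][:,0]
E
python3 - <<'E'
from h import *
S=cal('scene');D=cal('side');f=.64
P=lambda *p:(np.array(p)+.5)*f-.5
for n,a,b in(('LFL',(358,275),(422,330)),('LFR',(540,418),(402,209)),('knob',(497,450),(446,203))):
    print(n,tri([(S,P(*a)),(D,P(*b))]),onz(S,P(*a),117),onz(D,P(*b),117))
K,k,T=cal('wrist');s=robot.read_state();Rt=R.from_rotvec(s['eef_rot']).as_matrix()
print('cam in tool',Rt.T@(-T[:3,:3].T@T[:3,3]-s['position']),(Rt.T@T[:3,:3].T).round(3))
E
```

```text
LFL [571.59204559 127.76079576 105.09025386] [566.18239426 117.67343776 117.        ] [571.11262978 144.00793431 117.        ]
LFR [ 609.42502527 -172.87484309  111.55260761] [ 607.56085078 -174.97578183  117.        ] [ 608.04910103 -161.05282768  117.        ]
knob [ 541.09598611 -179.47283685  121.72401594] [ 543.99998233 -177.7526919   117.        ] [ 540.22517885 -188.38255324  117.        ]
cam in tool [ 83.95842957  -0.14914109 -70.68550526] [[-0.    -0.947 -0.322]
 [ 1.    -0.     0.   ]
 [-0.    -0.322  0.947]]
```

```bash
cat >> h.py <<'E'
def tool(yaw,phi=0):
    "radial tool, tilted by phi about chest y (phi>0: body leans to the box)"
    c,s=np.cos(yaw),np.sin(yaw); cx=np.array([c,s,0]);cy=np.array([-s,c,0]);z=np.array([0,0,1.])
    out=np.sin(phi)*cx+np.cos(phi)*z      # axle -> body
    x=-(np.cos(phi)*cx-np.sin(phi)*z)
    return np.column_stack([x,np.cross(-out,x),-out]),out
def rv(M): return R.from_matrix(M).as_rotvec()
E
python3 - <<'E'
from h import *
yaw=np.arctan2(38,300); M,_=tool(yaw)
cx=np.array([np.cos(yaw),np.sin(yaw),0]);cy=np.array([-np.sin(yaw),np.cos(yaw),0])
o=np.array([520,-32,0]); t=robot.read_state()['time_s']
import pickle;vs=[]
for i,dy in enumerate((-70,20)):
    robot.reach(o+cy*dy+[0,0,300],rv(M)) 
    robot.hold(.2);C=cal('wrist');im=robot.snapshot('wrist');vs.append((C,im))
    cv2.imwrite(f'pics/w{i}.png',cv2.resize(im[:320,:,::-1],(800,500),interpolation=cv2.INTER_CUBIC))
pickle.dump(vs,open('vs.pkl','wb'))
s=robot.read_state();print(s['time_s']-t,s['joint_positions'],s['position'])
E
```

```text
3.2083 [ 0.64199517  0.3604823  -0.88792134  1.81594805  0.31025502  1.11213169
  1.34030813] [517.64430389 -13.41562651 299.83168493]
```

View pics/w0.png

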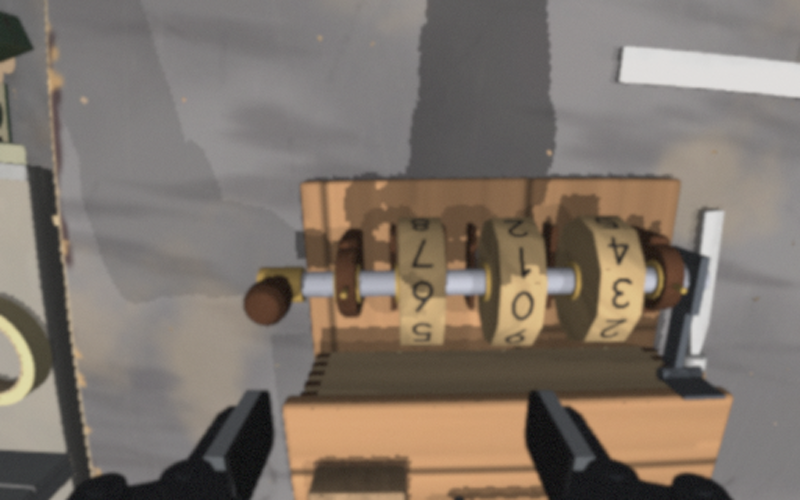

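View pics/w1.png

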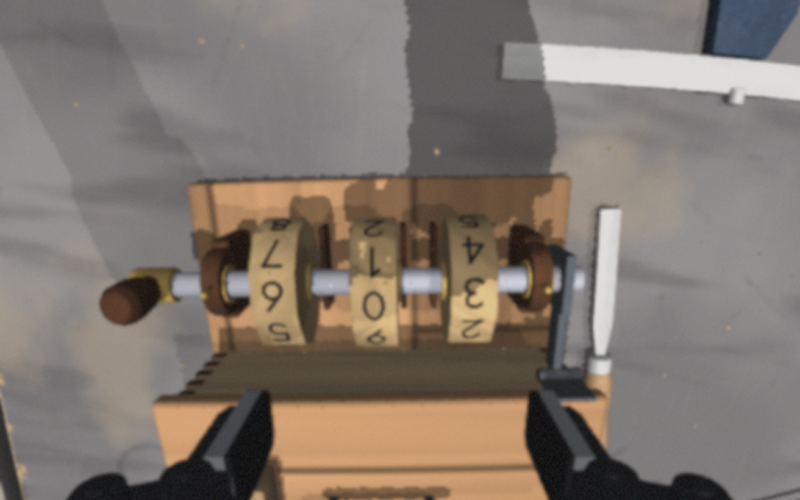

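Wrist views (the image's top is the robot side, its right is chest left). In w1 the left wheel shows 3 at (474,292), the middle 0 at (374,303) and the right 6 at (270,296). In w0 the same figures are at (621,292), (522,304) and (422,296). The lid's front corners are at (285,400)/(730,397) in w0 and (155,398)/(605,395) in w1. Knob top is at (265,305) in w0 and (122,307) in w1.

```bash
python3 - <<'E'
from h import *; import pickle
vs=pickle.load(open('vs.pkl','rb'));A,B=vs[0][0],vs[1][0];f=.64
P=lambda p:(np.array(p)+.5)*f-.5
pts={'L3':((621,292),(474,292)),'M0':((522,304),(374,303)),'R6':((422,296),(270,296)),'lidR':((285,400),(155,398)),'lidL':((730,397),(605,395)),'knobtop':((265,303),(122,305)),
'L4':((619,246),(473,246)),'M1':((520,262),(374,263)),'R7':((423,254),(270,254)),'R5':((422,332),(279,332)),'M9':((515,340),(375,338)),'L2':((610,329),(469,328))}
X={}
for n,(a,b) in pts.items():
    X[n]=tri([(A,P(a)),(B,P(b))]);print(n,X[n].round(1),np.round(proj(A,X[n])[0]-P(a),1))
# enlarged, rectified-contrast crop of both views
ims=[cv2.resize(v[1][125:235,130:420,::-1] if i==0 else v[1][125:235,60:350,::-1],(790,300),interpolation=cv2.INTER_CUBIC) for i,v in enumerate(vs)]
cv2.imwrite('pics/c.png',np.vstack(ims))
E
```

```text
L3 [508.8  30.4 117.8] [-0.   0.1]
M0 [523.8 -27.7 116.5] [ 0.  -0.3]
R6 [524.9 -88.8 121.9] [ 0.  -0.1]
lidR [ 610.9 -167.9  112.1] [ 0.  -0.2]
lidL [571.6 131.9 113.2] [-0.1 -1.4]
knobtop [ 542.4 -181.   118.8] [0.  0.6]
L4 [483.3  27.  107.2] [-0.   0.3]
M1 [501.5 -30.7 105. ] [-0.   0.4]
R7 [501.3 -91.2 115.7] [ 0.  -0.1]
R5 [550.9 -84.7 113.4] [-0. -0.]
M9 [549.9 -24.7 109.3] [-0.  -0.7]
L2 [533.8  32.4 113.8] [-0.  -0.4]
```

View pics/c.png

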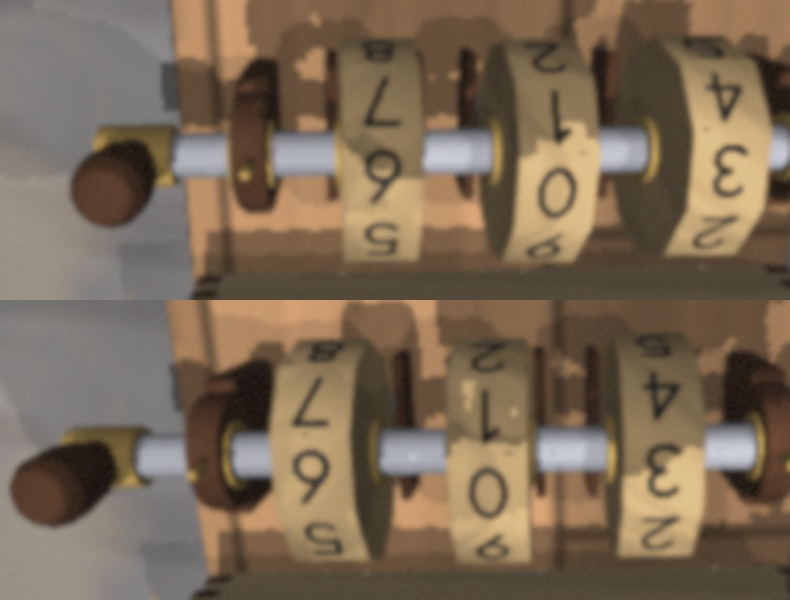

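Measured pose: lid corners (571.6,131.9) and (610.9,-167.9) give a yaw of 7.47° and a middle axle at about (522,-28). The lid z comes out 112–113 against the stated 117. The knob lands within 2 mm of where it must be. The wheels show 3, 0 and 6, so they need +1, -3 and -4.

With the fingers open, the tips sit about 60 mm ahead of the TCP. They swing about 12 mm forward on closing, so I can pinch each wheel's side faces from just above its top and swing the tool about the axle.

```bash
cat >> h.py <<'E'
YAW=np.arctan2(39.3,299.8); CX=np.array([np.cos(YAW),np.sin(YAW),0]);CY=np.array([-np.sin(YAW),np.cos(YAW),0])
MID=np.array([522.,-28,76]); AX=dict(L=MID+60*CY,M=MID,R=MID-60*CY)
def pose(w,deg,r):
    M,out=tool(YAW,np.radians(deg)); return AX[w]+out*r, rv(M)
def stroke(w,a,b,r=107,clear=125,f=50,step=12):
    "pinch wheel w at tilt a, swing to tilt b, let go"
    robot.reach(*pose(w,a,clear)); robot.move_straight(*pose(w,a,r),speed=60)
    robot.grasp(f); s=robot.read_state(); print(w,a,b,'gap',s['finger_gap'].round(1) if hasattr(s['finger_gap'],'round') else s['finger_gap'],'F',s['wrist_force'].round(1),end=' ')
    n=max(1,int(np.ceil(abs(b-a)/step)))
    for d in np.linspace(a,b,n+1)[1:]: robot.move_straight(*pose(w,d,r),speed=100)
    s=robot.read_state();print('end F',s['wrist_force'].round(1),'perr',(s['position']-pose(w,b,r)[0]).round(1),'t',s['time_s'])
    robot.ungrasp(); robot.move_straight(*pose(w,b,clear),speed=100)
E
python3 - <<'E'
from h import *
for w in 'LMR':
    print(w,[d for d in range(-70,41,5) if robot.solve_ik(*pose(w,d,107)) is not None and robot.solve_ik(*pose(w,d,135)) is not None])
for w,d in (('L',-20),('L',25),('R',20),('R',-50)): print(robot.solve_ik(*pose(w,d,107)).round(2))
E
```

```text
L [-35, -30, -25, -20, -15, -10, -5, 0, 5, 10, 15, 20, 25, 30, 35, 40]
M [-35, -30, -25, -20, -15, -10, -5, 0, 5, 10, 15, 20, 25, 30, 35, 40]
R [-40, -35, -30, -25, -20, -15, -10, -5, 0, 5, 10, 15, 20, 25, 30, 35, 40]
[ 0.45  0.29 -0.7   2.26  0.63  0.36  0.95]
[ 0.35  0.79 -0.79  1.56  0.42  1.45  1.16]
[ 0.51  0.74 -0.74  1.59  0.47  1.37  1.34]Traceback (most recent call last):
  File "<stdin>", line 4, in <module>
AttributeError: 'NoneType' object has no attribute 'round'
```

```bash
python3 - <<'E'
from h import *
t=robot.read_state()['time_s']
stroke('L',-33,10)
s=robot.read_state();print(s['time_s']-t)
robot.reach(*pose('M',0,200));C=cal('wrist');im=robot.snapshot('wrist')
cv2.imwrite('pics/d.png',cv2.resize(im[60:320,50:462,::-1],(800,505),interpolation=cv2.INTER_CUBIC))
print(((proj(C,[AX[w]+[0,0,42] for w in 'LMR'])-[50,60]+.5)*800/412).round(0),robot.read_state()['time_s'])
E
```

```text
L -33 10 gap 26.67133296877643 F [-5.9 -2.   9.5] Traceback (most recent call last):
  File "<stdin>", line 3, in <module>
  File "h.py", line 37, in stroke
    for d in np.linspace(a,b,n+1)[1:]: robot.move_straight(*pose(w,d,r),speed=100)
                                       ~~~~~~~~~~~~~~~~~~~^^^^^^^^^^^^^^^^^^^^^^^^
host.Unreachable: the arm cannot follow that straight line within its joint ranges
```

```bash
python3 - <<'E'
from h import *
s=robot.read_state();print(s['time_s'],s['joint_positions'].round(2),s['finger_gap'],s['wrist_force'].round(1),(s['position']-pose('L',-33,107)[0]).round(1))
for d in (-34,-32,-30,-25,-20,-10,0,10):
    q=robot.solve_ik(*pose('L',d,107)); print(d,None if q is None else q.round(2))
E
```

```text
5.9167 [ 0.43  0.26 -0.66  2.46  2.12  0.21 -0.54] 26.67133296877643 [-5.9 -2.   9.5] [ 0.  -0.4  0.4]
-34 [ 0.49  0.28 -0.72  2.47  2.19  0.25 -0.6 ]
-32 [ 0.37  0.25 -0.59  2.45  2.03  0.18 -0.45]
-30 [ 0.39  0.25 -0.61  2.42  1.64  0.16 -0.07]
-25 [ 0.88  0.48 -1.23  2.32  1.28  0.51  0.37]
-20 [ 0.85  0.51 -1.23  2.24  1.06  0.6   0.58]
-10 [ 0.79  0.6  -1.23  2.09  0.86  0.83  0.78]
0 [ 0.72  0.72 -1.24  1.93  0.78  1.08  0.85]
10 [ 0.65  0.85 -1.24  1.78  0.75  1.32  0.88]
```

```bash
python3 - <<'E'
from h import *
t=robot.read_state()['time_s']
robot.ungrasp();robot.move_straight(*pose('L',-33,125),speed=100)
robot.reach(*pose('L',0,160))
stroke('L',-19,24)
s=robot.read_state();print(s['time_s']-t,s['joint_positions'].round(2))
robot.reach(*pose('M',0,200));C=cal('wrist');im=robot.snapshot('wrist')
cv2.imwrite('pics/d.png',cv2.resize(im[60:320,50:462,::-1],(800,505),interpolation=cv2.INTER_CUBIC))
print(((proj(C,[AX[w]+[0,0,42] for w in 'LMR'])-[50,60]+.5)*800/412).round(0),robot.read_state()['time_s'])
E
```

```text
L -19 24 gap 26.20875200972188 F [-3.1 -1.7  6.2] end F [-5.9 -2.5 -0.6] perr [-1.3 -0.4 -0.7] t 11.25
6.275000000000001 [ 0.43  0.84 -0.96  1.54  0.52  1.52  1.07]
[[538. 271.]
 [402. 272.]
 [266. 272.]] 12.8
```

View pics/d.png

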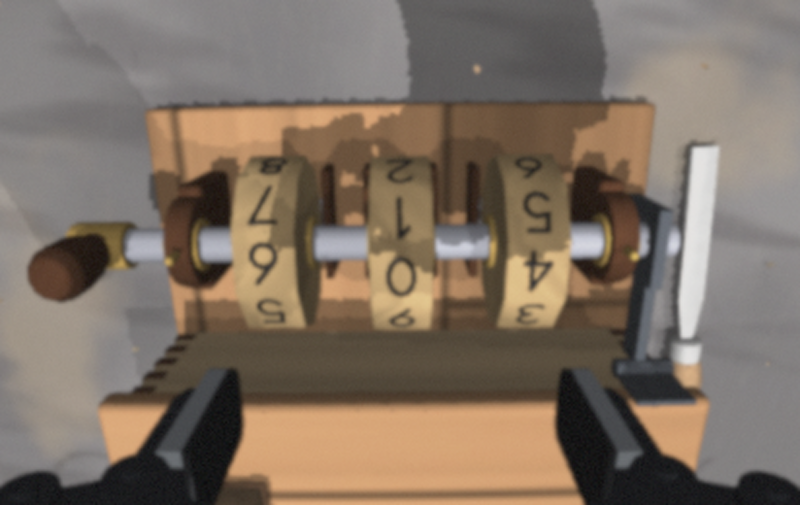

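The left wheel shows 4 at (538,267), against its reading point at (538,271). The method works with about 3° of error. Next are the middle wheel (-3) and the right wheel (-4).

```bash
python3 - <<'E'
from h import *
robot.reach(*pose('M',19,140))
stroke('M',19,-19);stroke('M',18,-18);stroke('M',18,-18)
robot.reach(*pose('R',0,140))
stroke('R',16,-15);stroke('R',18,-18);stroke('R',18,-18);stroke('R',18,-18)
robot.reach(*pose('M',0,200));C=cal('wrist');im=robot.snapshot('wrist')
cv2.imwrite('pics/e.png',cv2.resize(im[60:320,50:462,::-1],(800,505),interpolation=cv2.INTER_CUBIC))
print(((proj(C,[AX[w]+[0,0,42] for w in 'LMR'])-[50,60]+.5)*800/412).round(0),robot.read_state()['time_s'])
E
```

```text
M 19 -19 gap 25.805614605881043 F [ 0.5 -1.8  3.8] end F [-4.  -1.3 15.7] perr [ 1.4 -0.1  1.3] t 15.8583
M 18 -18 gap 26.22394279619818 F [ 0.3 -2.6  4.1] end F [-3.4 -2.2 15.9] perr [ 1.3 -0.2  1.2] t 19.8583
M 18 -18 gap 25.957750412980165 F [ 0.8 -1.6  3.8] end F [-4.5 -1.3 16.7] perr [ 1.2 -0.1  1.2] t 23.825
R 16 -15 gap 26.791413932205554 F [ 1.4 -1.   3.2] end F [ 1.3 -1.3  9. ] perr [ 1.1 -0.2  1. ] t 27.8
R 18 -18 gap 26.425293528764467 F [ 1.  -0.8  3.6] end F [-0.9  0.4 10.3] perr [ 1.4 -0.2  1.1] t 31.675
R 18 -18 gap 26.23329935561341 F [-0.7 -2.4  3.7] end F [-3.1 -1.  12.1] perr [ 1.4 -0.2  1.1] t 35.6167
R 18 -18 gap 26.368502513257027 F [-0.  -1.1  3. ] end F [-2.1 -0.7 11.5] perr [ 1.3 -0.2  1.1] t 39.55
[[536. 271.]
 [399. 270.]
 [261. 270.]] 41.125
```

View pics/e.png

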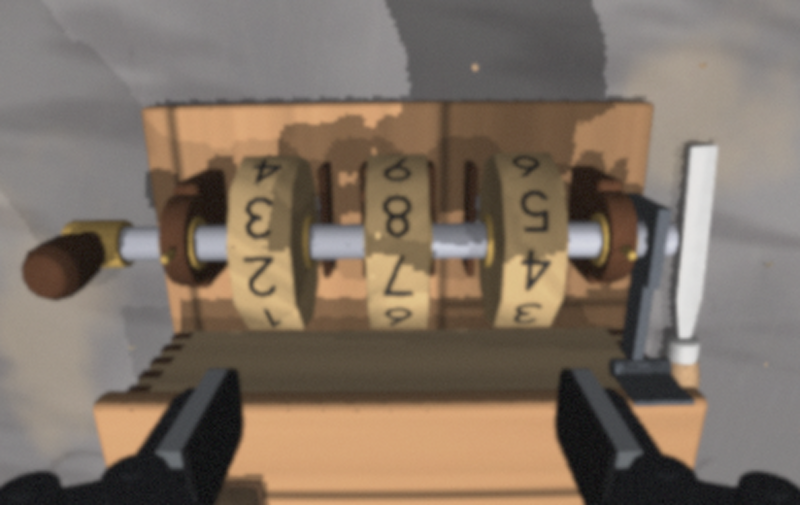

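The wheels show 4 at (536,267), 7 at (397,277) and 2 at (260,275), all within about 3 mm of their reading points. The bolt comes next.

```bash
python3 - <<'E'
from h import *
K=MID-154*CY; K[2]=0
for sgn in (-1,1):
    M,_=tool(YAW+sgn*np.pi/2); q=robot.solve_ik(K+[0,0,200],rv(M)); print(sgn,None if q is None else q.round(2))
    if q is not None: break
v=rv(M)
robot.reach(K+[0,0,215],v); robot.move_straight(K+[0,0,162],speed=80,max_force=15)
robot.grasp(50);s=robot.read_state();print(s['finger_gap'],s['wrist_force'].round(1),s['position'].round(1),s['time_s'])
hit=robot.move_straight(K-37.5*CY+[0,0,162],speed=30,max_force=30)
s=robot.read_state();print(hit,s['finger_gap'],s['wrist_force'].round(1),((K-s['position'])@CY).round(1),s['time_s'])
im=robot.snapshot('wrist');cv2.imwrite('pics/f.png',im[:,:,::-1])
E
```

```text
-1 [ 0.83  0.57 -0.81  1.8   0.49  0.99 -0.05]
24.97336827850127 [-2.9 -0.6  5.2] [ 541.8 -180.8  162.4] 43.575
False 24.506071740419518 [-2.1  3.8  5.5] 36.3 44.975
```

```bash
python3 - <<'E'
from h import *
K=MID-154*CY; K[2]=0
hit=robot.move_straight(K-42*CY+[0,0,162],speed=20,max_force=20)
s=robot.read_state();print(hit,s['finger_gap'],s['wrist_force'].round(1),((K-s['position'])@CY).round(1))
robot.ungrasp(); robot.move_straight(K-39*CY+[0,0,260],speed=120)
C=cal('wrist');im=robot.snapshot('wrist');cv2.imwrite('pics/g.png',cv2.resize(im[:,:,::-1],(800,600)))
b=K-np.outer([0,36],CY)+[0,0,127]
print((proj(C,b)*800/512).round(0),robot.read_state()['time_s'])
E
```

```text
False 24.691679353462963 [-7.  14.7  8.8] 36.6
[[398. 253.]
 [398. 325.]] 47.0333
```

View pics/g.png

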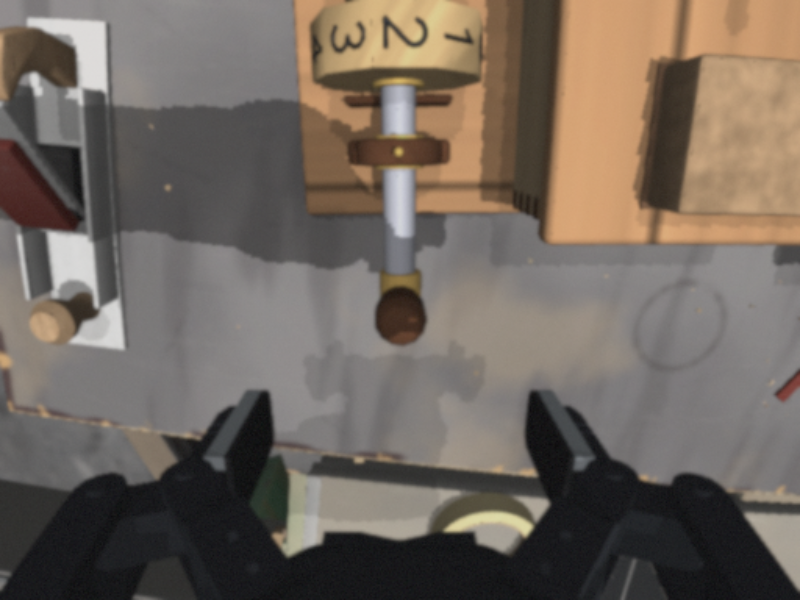

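The knob is at (400,318), close to the drawn position (row 325, against 253 locked). It ran onto its end stop, the gripper is clear, and the 2 is still on top.

```bash
python3 -c "
from plant import robot
print(robot.close_job())"
```

```text
the job is handed in; nothing more can be done
None
```

The wheels are set to 4, 7, 2, the bolt is drawn onto its end stop and released, and the job was handed in at about 47 s; no verdict came back.

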